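Hold in the recessed cut-out reset of a hotplate stirrer with a screwdriver

TASK

The safety cut-out of the hotplate stirrer has tripped. Take the yellow-handled screwdriver, slide the red dust shutter on the front panel fully to the left to uncover the reset hole, put the driver's blade into the hole and press the recessed reset button all the way in; finish while still holding it pressed in with the screwdriver in the gripper, because I will switch the mains back on meanwhile. Leave the beaker and the other things on the bench where they are.

Things in the scene. Friction and masses are not known exactly. Their poses are not given: they have to be found in the camera images.
- hotplate: Hotplate stirrer, fixed: 230 mm deep (x), 190 wide (y), 104 high; white ceramic top, grey housing, dark upright front console. Origin: centre of its underside; x points into it from the front (front face: plane x = -115 mm), y to the left of someone facing it, z up. Black knobs at y = 69 and -67 mm, 47 mm up, stand out 18 mm; display above the reset port, orange lamp at y = -34 mm.
- reset_hole (a point): Centre of the mouth of the round reset hole in the front face, 48 mm above the bench, on the front's centre line; same axes as the hotplate. The bore is 12 mm in diameter, level, runs along the hotplate's +x and has a 3 mm chamfer at the mouth. The face of the released button lies 22 mm inside.
- shutter (a joint): Red dust shutter, 24 mm square and 3 mm thick, sliding on the front face between steel rails in front of the reset hole. 0 = covers the hole, grows towards the hotplate's +y (left); at the stop, 0.026 m, the hole is clear. Friction about 1 N; it stays where it is left. The rails stand out 6 mm from the front face.
- shutter_rib (a point): Middle of the upright rib on the shutter by which it is pushed: 4 mm wide (y), 17 mm high, its outer edge 14 mm in front of the front face. The point is 9 mm in front of the front face, at the height of the hole, and moves with the shutter.
- reset_button (a joint): White recessed reset button, 9.6 mm in diameter, inside the bore. 0 = released, grows as it is pressed in; 0.006 m = fully in. Spring: about 2 N to start, 6 N fully in; it comes back when let go.
- screwdriver: Screwdriver lying on the bench, 174 mm long. Origin: on the underside, at mid-length; its y axis runs along the tool towards the butt of the handle. Yellow fluted handle from y = 2 to 87 mm, 24 mm wide and 22 mm high; steel blade 6 mm in diameter from y = 2 to the tip at y = -87 mm. The tool's axis lies 11 mm above the origin.
- driver_tip (a point): End of the screwdriver's blade, on the tool's axis, 87 mm from the body origin.
- beaker: Small clear beaker, 46 mm across, 56 mm high, standing on the hotplate's ceramic top. Leave it alone.
- amber_bottle: Amber bottle with black cap, 62 mm across, 118 mm high. Leave it alone. Just to its right stands a tall fixed centrifuge, over the bench from about x = 0.43 to 0.95 m and y = -0.27 to -0.68 m in the room's frame: keep the arm clear of it, also when first swinging in.
- tube_rack: Blue tube rack, 66 x 190 x 55 mm. Leave it alone.
- reagent_bottle: Clear bottle with blue cap, 56 mm across, 105 mm high. Leave it alone.
- grinding_jar_1: Grey steel grinding jar, 52 mm across, 64 mm high. Leave it alone.
- lab_timer: White timer lying on its back, 62 x 66 x 19 mm. Leave it alone.
- marker_1: White marker with red cap, lying, 130 mm long, 16 mm high. Leave it alone.
- vial_carton: White and blue carton, 62 x 110 x 45 mm. Leave it alone. To its left, beyond y = 0.33 m in the room's frame, stands a tall fixed grinder.

How it is judged:
By the outcome, as a careful person would: the job done as asked, in the order asked, and still so for the second after the job is handed in, while the arm keeps its last pose, push and grip.
It also fails if it takes over 45 s, if anything falls off the work surface, if the arm or the gripper's body presses on something with over 40 N, if the wrist force passes 120 N, or if a joint passes its speed limit or range.

ROBOT

A 6-joint arm with a two-finger parallel gripper is mounted at the origin on a cart in front of the work surface, level with it; the furniture and walls round the work are solid. World frame = base frame: x ahead of the robot, y to its left, z up, the work surface at z = 0. Lengths are in m, angles in rad, forces in N, time in s.
With the tool pointing down it reaches from about 0.3 to 0.875 m from the base axis. Payload 6.4 kg.
Tool frame: the origin (TCP) lies midway between the tips of the shut fingers; the grasp point (between the pads) lies 19 mm behind it; z points along the fingers, y is the direction in which the jaws open and shut (so a half turn about z gives the same grasp; the last joint's range is limited). The gripper opens to 85 mm and grips with 20 to 120 N. Pads are 22 mm wide; open, the fingers measure 114 mm over their backs; the gripper's body (76 mm by 85 mm) begins 54 mm behind the grasp point. The pads swing forward as they close: fully open they stand 13 mm farther back than shut.
Start: joints at [1.13, 0.181, 1.607, -0, 1.354, -0.206], TCP at [0.134, 0.559, 0.231] pointing down, gripper open.
Joint ranges: [-2.99, 2.99], [-0.89, 2.07], [0.3, 2.58], [-1.14, 4.28], [0, 2.63], [-3.12, 3.12]. Speed limits (rad/s): [2.57, 2.57, 3.01, 3.14, 3.14, 3.14].

INTERFACE

Orientations are given as a unit quaternion [w, x, y, z].
In Python, from bench import ctrl, optics, ticket gives the robot as it stands. The module is installed in compiled form; this text tells all that it offers.
- The arm moves only by the tool step_arm, never from a script. Its argument "targets" is text: rows parted by semicolons, each of 6 numbers parted by spaces: the shift along the tool's x, y, z in mm, then the turn, a rotation vector about the tool's x, y, z in rad. In form: dx dy dz rx ry rz; .... A call has 1 to 8 rows; each row is the pose to reach, as a shift and turn from the pose commanded when the call began, along the tool's axes at that moment; what a row does not reach only later rows make up. A row lasts 1/8 s, in which the tool goes at most 62.5 mm and 10.7 degrees, less where a joint would pass 70% of its speed; a pose out of reach is approached as far as the arm can. A call with a gripper value outside its range is refused whole. "grip" is the opening in per cent of the stroke, from 0 (shut) to 100 (fully open), set as the call begins (left out, the last holds). The fingers move at their own pace and stop on an object; the grip force is fixed at half the most. Time passes only in rows, so rows that repeat a pose let the fingers close. It gives the time, the measured TCP pose, the force and the opening at its end, in the units of the state.
- ctrl.get_obs(): the state, without advancing time (a new reading comes with each control period).
- optics.camera(name): name is "scene" or "top" or "wrist"; returns a dict with "image" (400x640x3 uint8, red, green, blue), "mtx" (3x3 intrinsics, pixels), "xyz" and "orientation" of the camera in the world. Camera axes: x right, y up, looking along -z (the intrinsics and any distortion apply to the point x, -y, -z); pixel columns grow to the right and rows downward; lengths in m; the calibration is good to about 2 mm. A picture is of the moment at which its call begins. There is no depth.
- ticket.hand_in(): hands the job in, once; it reports no verdict.
The state is a dict: "time_s": time; "q": joint angles; "dq": joint speeds; "joint_efforts": joint torques, N m; "eef_pos": TCP position; "eef_rot": TCP orientation; "wrist_force": force on the tool from outside, world axes, zero at the start; "torque": the same for the moment, N m; "opening": opening from 0.0 (shut) to 1.0 (fully open).
Only numpy, scipy, OpenCV 4.12 (cv2) and the standard library are available. Lean on these libraries where they do the work, as an engineer would, in place of code of your own. Each camera call takes 0.05 s, during which the arm holds its last target.

## Working session

There is one attempt and no reset: what is moved stays moved. The work goes in short steps, Python scripts to look and compute and a tool call to move; the robot and the scene stay as the last step left them, time stands still between calls to the robot, and variables do not carry over. Pictures are saved under pics/ and viewed, and the job is handed in when it is done.

Besides the shell and the picture viewer there is one more tool, called after "Request:" as name(argument=value, ...) on one line, values as JSON. step_arm: Moves the arm, as the interface text tells. Its arguments: {"type":"object","properties":{"targets":{"type":"string"},"grip":{"type":"number"}},"required":["targets"]}

```bash
mkdir -p pics
python3 - <<'E'
from bench import ctrl, optics
import cv2
print(ctrl.get_obs())
for n in ("scene","top","wrist"):
    c=optics.camera(n); cv2.imwrite(f"pics/{n}0.png",c["image"][:,:,::-1])
    print(n,c["mtx"],c["xyz"],c["orientation"],[k for k in c])
E
```

```text
{'time_s': 0.0, 'q': array([ 1.12970463e+00,  1.81535563e-01,  1.60800933e+00, -3.85723676e-06,
        1.35379054e+00, -2.06293092e-01]), 'dq': array([-0.00262491, -0.00272621,  0.00022083, -0.00137308,  0.00020431,
        0.00023089]), 'joint_efforts': array([-4.05310857e-05, -4.44869184e+01, -3.51339555e+01, -2.80816130e-04,
        8.75629135e-03,  1.24048483e-05]), 'eef_pos': array([0.13351245, 0.55871918, 0.23038659]), 'eef_rot': array([-2.75375852e-04,  1.17129350e-01,  9.93116285e-01, -8.26731333e-04]), 'wrist_force': array([ 0.62477455, -0.39713495,  0.55917108]), 'torque': array([ 0.04002221, -0.02064695, -0.01678856]), 'opening': 0.9986095262565441}
scene [[430.16339094   0.         320.02076999]
 [  0.         430.16339094 195.07229213]
 [  0.           0.           1.        ]] [-0.0264657  -0.50079578  0.84119801] [ 0.8306638   0.36749956 -0.16419328 -0.38468468] ['image', 'mtx', 'xyz', 'orientation']
top [[384.71872753   0.         316.50244664]
 [  0.         384.71872753 207.72374398]
 [  0.           0.           1.        ]] [0.38760251 0.01562953 1.05688793] [-0.70211912 -0.0811114   0.0796691   0.70292426] ['image', 'mtx', 'xyz', 'orientation']
wrist [[315.00766106   0.         322.32690711]
 [  0.         315.00766106 199.32948211]
 [  0.           0.           1.        ]] [0.06682105 0.57480334 0.37327869] [ 0.77764491 -0.10643355 -0.08357673  0.6139668 ] ['image', 'mtx', 'xyz', 'orientation']
```

View pics/scene0.png

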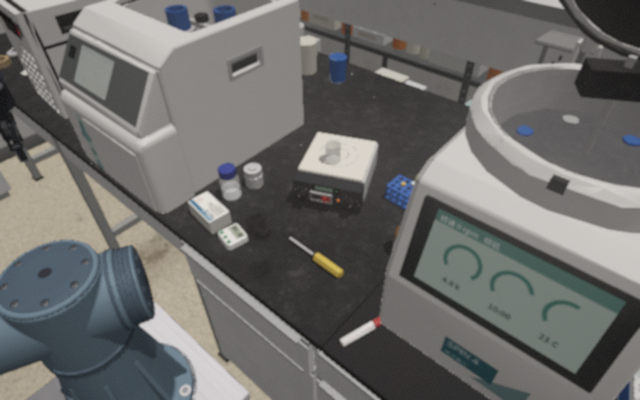

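View pics/top0.png

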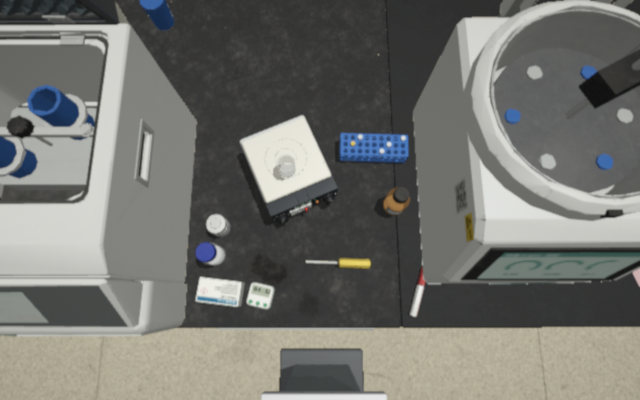

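View pics/wrist0.png

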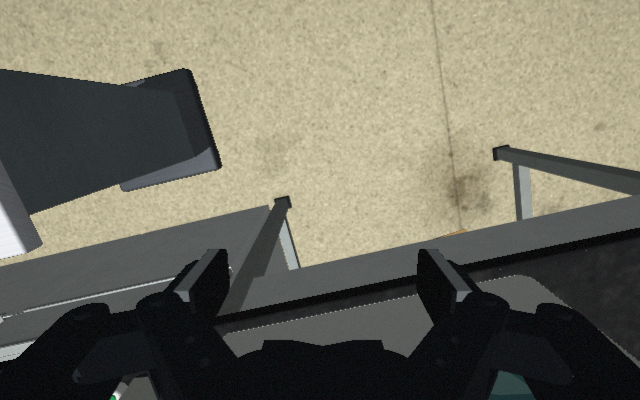

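Scene view: the hotplate front is at about (330,195) and the screwdriver runs (290,238)–(342,272). Top view: the driver tip is at (306,262), the butt at (370,264), and the hotplate front edge runs (268,222)–(338,195). The wrist camera sees only the floor and the fingers.

```bash
cat > h.py <<'E'
import numpy as np, cv2
from scipy.spatial.transform import Rotation as R
def rot(q): return R.from_quat([q[1],q[2],q[3],q[0]])
def ray(c,u,v):
    K=np.array(c["mtx"]); d=np.array([(u-K[0,2])/K[0,0],-(v-K[1,2])/K[1,1],-1.0])
    d=rot(c["orientation"]).apply(d); return np.array(c["xyz"]),d/np.linalg.norm(d)
def onz(c,u,v,z):
    o,d=ray(c,u,v); return o+d*(z-o[2])/d[2]
def proj(c,p):
    K=np.array(c["mtx"]); x=rot(c["orientation"]).inv().apply(np.asarray(p)-c["xyz"])
    return np.array([K[0,2]+K[0,0]*x[0]/-x[2], K[1,2]-K[1,1]*x[1]/-x[2]])
def tri(rs):
    A=np.zeros((3,3));b=np.zeros(3)
    for o,d in rs:
        M=np.eye(3)-np.outer(d,d);A+=M;b+=M@o
    return np.linalg.solve(A,b)
E
python3 - <<'E'
from h import *
from bench import optics
for n in ("top","scene"):
    c=optics.camera(n); im=c["image"]
    hsv=cv2.cvtColor(im,cv2.COLOR_RGB2HSV)
    m=cv2.inRange(hsv,(20,120,100),(33,255,255))
    k,l,s,ce=cv2.connectedComponentsWithStats(m)
    for i in range(1,k):
        if s[i,4]>40: 
            print(n,s[i],ce[i],onz(c,*ce[i],0.011))
            pts=np.argwhere(l==i)[:,::-1].astype(np.float32); print(cv2.minAreaRect(pts))
    # dump
    x0,y0,w,h=(230,105,170,180) if n=="top" else (270,110,130,180)
    cv2.imwrite(f"pics/{n}_z.png",cv2.resize(im[y0:y0+h,x0:x0+w,::-1],None,fx=3.3,fy=3.3,interpolation=cv2.INTER_CUBIC))
    if n=="top":
        for p,z in [((306,262),.011),((370,264),.011),((268,222),.1),((338,190),.1),((241,153),.104),((302,118),.104),((334,180),.104),((270,208),.104),((140,330),.2),((140,330),.0),((185,325),0),((320,327),0)]: print(p,onz(c,*p,z))
E
```

```text
top [339 258  32  11 303] [354.17491749 262.85478548] [ 0.47717498 -0.08392723  0.011     ]
((354.4608459472656, 262.8618469238281), (31.24047088623047, 9.581016540527344), 2.6025619506835938)
(306, 262) [0.47961112 0.04618433 0.011     ]
(370, 264) [ 0.47405859 -0.12654948  0.011     ]
(268, 222) [0.57256751 0.14034269 0.1       ]
(338, 190) [ 0.65637683 -0.03802372  0.1       ]
(241, 153) [0.75662495 0.21596073 0.104     ]
(302, 118) [0.85622589 0.0562478  0.104     ]
(334, 180) [ 0.68209626 -0.02782137  0.104     ]
(270, 208) [0.60802149 0.13573389 0.104     ]
(140, 330) [0.31929535 0.39375148 0.2       ]
(140, 330) [0.30335227 0.48200619 0.        ]
(185, 325) [3.15866710e-01 3.64580803e-01 2.22044605e-16]
(320, 327) [0.31055421 0.00877579 0.        ]
scene [313 252  31  25 338] [327.8816568  264.43491124] [ 0.47878545 -0.08269477  0.011     ]
((327.8973083496094, 264.5162353515625), (34.40804672241211, 10.219483375549316), 36.02737808227539)
```

```bash
sleep 1; ls pics
```

```text
scene0.png
scene_z.png
top0.png
top_z.png
wrist0.png
```

View pics/top_z.png

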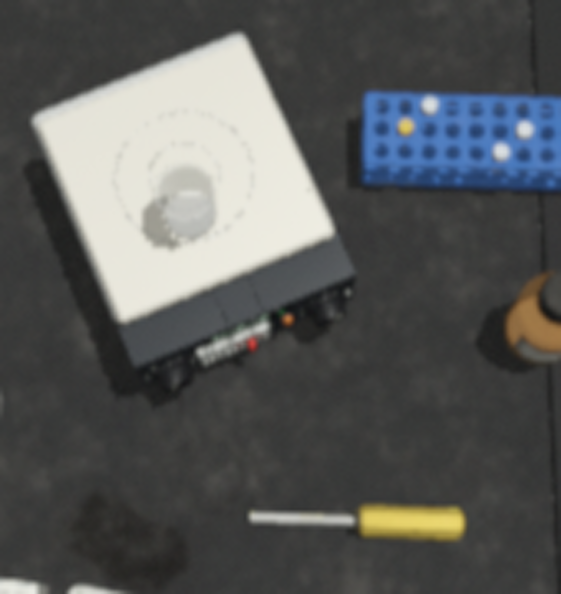

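View pics/scene_z.png

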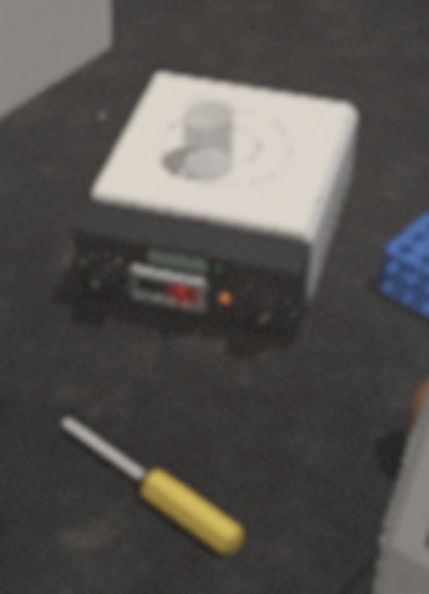

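```bash
cat >> h.py <<'E'
def goal(obs,p,yaw):
    """shift mm + rotvec from present pose to tool-down pose with tool x at yaw"""
    R0=rot(obs["eef_rot"]); x=np.array([np.cos(yaw),np.sin(yaw),0]); z=np.array([0,0,-1.]); y=np.cross(z,x)
    Rt=R.from_matrix(np.stack([x,y,z],1))
    return np.round(R0.inv().apply(np.asarray(p)-obs["eef_pos"])*1000,1), np.round((R0.inv()*Rt).as_rotvec(),3)
def show(o): 
    x=rot(o["eef_rot"]).apply([1,0,0]); z=rot(o["eef_rot"]).apply([0,0,1])
    print("t",round(o["time_s"],2),"p",o["eef_pos"].round(4),"yaw",round(np.arctan2(x[1],x[0]),4),"z",z.round(4),"F",o["wrist_force"].round(1),"open",round(o["opening"],3),"q",o["q"].round(2))
E
python3 - <<'E'
from h import *
from bench import ctrl
o=ctrl.get_obs(); show(o)
print(goal(o,(.21,.26,.22),2.3)); print(goal(o,(.46,-.08,.16),1.54))
E
```

```text
t 0.25 p [0.1336 0.559  0.2309] yaw 2.9068 z [-4.e-04 -8.e-04 -1.e+00] F [ 0.4  1.  -0.6] open 0.996 q [ 1.13  0.18  1.61  0.    1.35 -0.21]
(array([-143.8, -273. ,   11.1]), array([-0.001,  0.   ,  0.607]))
(array([-466.1, -545.5,   71.2]), array([-1.000e-03,  0.000e+00,  1.367e+00]))
```

Request:
step_arm(targets="-20 -55 3 0 0 0.1; -45 -108 5 0 0 0.22; -72 -160 7 0 0 0.35; -100 -210 9 0 0 0.48; -130 -255 11 0 0 0.6; -170 -290 15 0 0 0.72; -215 -325 22 0 0 0.85; -260 -365 30 0 0 0.97")

```text
time_s: 1.25
eef_pos: [0.3028, 0.1423, 0.2017]
eef_rot: [0.001, 0.568, 0.823, 0.001]
wrist_force: [1.2, 1.1, 0.1]
opening: 1.004
```

Request:
step_arm(targets="0 0 0 0 0 0; 0 0 0 0 0 0")

```text
time_s: 1.5
eef_pos: [0.3015, 0.1437, 0.2012]
eef_rot: [-0.0, 0.567, 0.824, 0.0]
wrist_force: [-0.4, -0.3, 0.2]
opening: 0.999
```

Run:
```python
from h import *
from bench import ctrl
o=ctrl.get_obs(); show(o)
print(goal(o,(.46,-.08,.16),1.54))
```

```text
t 1.5 p [0.3015 0.1437 0.2012] yaw 1.9357 z [-5.e-04  4.e-04 -1.e+00] F [-0.4 -0.3  0.2] open 0.999 q [ 0.08 -0.4   2.19  0.    1.35 -0.28]
(array([-265.5,   68.2,   41. ]), array([-0.   , -0.   ,  0.396]))
```

Request:
step_arm(targets="-50 13 7 0 0 0.08; -105 27 15 0 0 0.16; -160 40 24 0 0 0.25; -210 54 33 0 0 0.33; -265 68 41 0 0 0.396; -265 68 41 0 0 0.396; -265 68 41 0 0 0.396")

```text
time_s: 2.38
eef_pos: [0.4597, -0.0771, 0.1599]
eef_rot: [-0.001, 0.716, 0.698, -0.0]
wrist_force: [-0.8, 0.3, 0.3]
opening: 1.003
```

Run:
```python
from h import *
from bench import ctrl,optics
o=ctrl.get_obs(); show(o)
c=optics.camera("wrist"); cv2.imwrite("pics/w1.png",c["image"][:,:,::-1])
im=c["image"];hsv=cv2.cvtColor(im,cv2.COLOR_RGB2HSV)
m=cv2.inRange(hsv,(20,120,80),(33,255,255))
k,l,s,ce=cv2.connectedComponentsWithStats(m)
for i in range(1,k):
    if s[i,4]>100:
        pts=np.argwhere(l==i)[:,::-1].astype(np.float32);r=cv2.minAreaRect(pts);b=cv2.boxPoints(r)
        print(s[i],ce[i],onz(c,*ce[i],.011)); print(b,[onz(c,*q,.011)[:2].round(4) for q in b])
```

```text
t 2.38 p [ 0.4597 -0.0771  0.1599] yaw 1.5445 z [-0.0013  0.001  -1.    ] F [-0.8  0.3  0.3] open 1.003 q [-0.42  0.02  1.94  0.    1.19 -0.4 ]
[ 329  149   28   89 2232] [341.85797491 191.98163082] [ 0.47742446 -0.08313736  0.011     ]
[[327.26816 236.68605]
 [330.1216  148.22972]
 [356.32016 149.07484]
 [353.4667  237.53117]] [array([ 0.4625, -0.1285]), array([ 0.467 , -0.0414]), array([ 0.4911, -0.0428]), array([ 0.4885, -0.1301])]
```

View pics/w1.png

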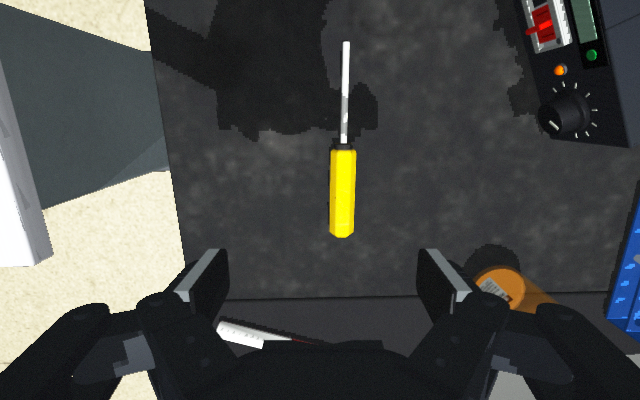

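Run:
```python
from h import *
from bench import ctrl,optics
c=optics.camera("wrist"); o=ctrl.get_obs()
a=onz(c,346.5,41.5,.011);b=onz(c,340.6,237,.011);print(a,b,np.linalg.norm(a-b)); y=np.arctan2(*(a-b)[[1,0]]);print(y)
h=(.4775,-.085,.0); 
for z in (.06,.003): print(goal(o,(h[0],h[1],z),y))
```

```text
[0.48255382 0.04777027 0.011     ] [ 0.475766   -0.12932735  0.011     ] 0.17722764998764365
1.5324869644726653
(array([ -7.4,  18.1, 100.4]), array([-0.   , -0.   ,  0.012]))
(array([ -7.4,  18.1, 157.4]), array([-0.   , -0.   ,  0.012]))
```

Request:
step_arm(targets="-4 9 30 0 0 0.01; -7 18 70 0 0 0.01; -7 18 110 0 0 0.01; -7 18 140 0 0 0.01; -7 18 150 0 0 0.01; -7 18 155 0 0 0.01; -7 18 156 0 0 0.01; -7 18 156 0 0 0.01")

```text
time_s: 3.48
eef_pos: [0.4786, -0.0872, 0.0053]
eef_rot: [0.001, 0.721, 0.693, 0.0]
wrist_force: [0.0, -0.4, 0.2]
opening: 1.001
```

Request:
step_arm(targets="0 0 0 0 0 0; 0 0 0 0 0 0; 0 0 0 0 0 0; 0 0 0 0 0 0; 0 0 0 0 0 0; 0 0 0 0 0 0", grip=0)

```text
time_s: 4.22
eef_pos: [0.478, -0.087, 0.0046]
eef_rot: [0.0, 0.721, 0.693, 0.0]
wrist_force: [-0.8, 0.4, 6.3]
opening: 0.252
```

Run:
```python
from h import *
from bench import ctrl,optics
o=ctrl.get_obs(); show(o)
c=optics.camera("wrist"); cv2.imwrite("pics/w2.png",c["image"][:,:,::-1])
```

```text
t 4.22 p [ 0.478  -0.087   0.0046] yaw 1.5309 z [ 2.e-04 -2.e-04 -1.e+00] F [-0.8  0.4  6.3] open 0.252 q [-0.42  0.33  1.96 -0.    0.85 -0.38]
```

View pics/w2.png

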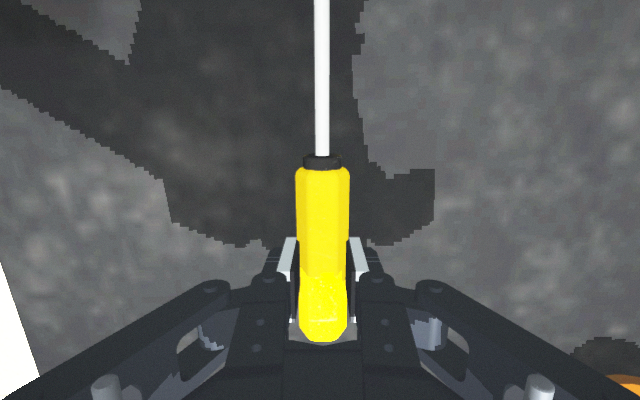

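Run:
```python
from h import *
from bench import ctrl,optics
im=cv2.cvtColor(cv2.imread("pics/top0.png"),cv2.COLOR_BGR2RGB)
c=optics.camera("top"); im2=c["image"]; print(np.abs(im.astype(int)-im2)[120:200,240:335].mean())
g=cv2.inRange(im[105:225,230:350],(170,165,150),(255,255,255))
g=cv2.morphologyEx(g,cv2.MORPH_CLOSE,np.ones((9,9)))
cs,_=cv2.findContours(g,cv2.RETR_EXTERNAL,cv2.CHAIN_APPROX_NONE); k=max(cs,key=cv2.contourArea)
P=np.array([onz(c,q[0][0]+230,q[0][1]+105,.104)[:2] for q in k]).astype(np.float32)
r=cv2.minAreaRect(P);print(r,cv2.boxPoints(r))
# red + orange
hsv=cv2.cvtColor(im,cv2.COLOR_RGB2HSV)
for n in ("top","scene"):
    c=optics.camera(n); hsv=cv2.cvtColor(c["image"],cv2.COLOR_RGB2HSV)
    for nm,lo,hi in (("red",(0,150,80),(6,255,255)),("red2",(174,150,80),(180,255,255)),("or",(8,120,120),(18,255,255))):
        kk,l,s,ce=cv2.connectedComponentsWithStats(cv2.inRange(hsv,lo,hi))
        for i in range(1,kk):
            if s[i,4]>4 and 250<ce[i][0]<350 and ce[i][1]<240: print(n,nm,s[i],ce[i],onz(c,*ce[i],.048))
```

```text
0.34776315789473683
((0.7446841597557068, 0.1000632643699646), (0.18717670440673828, 0.18265436589717865), 23.576005935668945) [[ 0.6223799   0.1463353 ]
 [ 0.6954353  -0.02107295]
 [ 0.8669884   0.05379122]
 [ 0.79393303  0.22119948]]
top red [305 208   3   3   6] [305.83333333 209.16666667] [0.61761949 0.0462959  0.048     ]
top or [316 200   3   3   6] [316.83333333 201.16666667] [0.63975419 0.01668359 0.048     ]
```

Request:
step_arm(targets="0 0 -20 0 0 0; 0 0 -45 0 0 0; 0 0 -65 0 0 0; 0 0 -65 0 0 0")

```text
time_s: 4.92
eef_pos: [0.4789, -0.0874, 0.0704]
eef_rot: [0.002, 0.721, 0.693, 0.001]
wrist_force: [1.1, 0.1, -0.6]
opening: 0.25
```

Run:
```python
from h import *
from bench import ctrl,optics
o=ctrl.get_obs(); show(o)
print(goal(o,(.445,-.028,.065),.41))
```

```text
t 4.92 p [ 0.4789 -0.0874  0.0704] yaw 1.5308 z [ 0.0029 -0.0014 -1.    ] F [ 1.1  0.1 -0.6] open 0.25 q [-0.42  0.2   1.95 -0.    0.99 -0.38]
(array([ 58. , -36.3,   5.2]), array([ 3.000e-03, -1.000e-03,  1.121e+00]))
```

Request:
step_arm(targets="8 -5 1 0 0 0.16; 16 -10 2 0 0 0.32; 25 -15 3 0 0 0.48; 33 -20 4 0 0 0.64; 41 -26 5 0 0 0.8; 50 -31 5 0 0 0.96; 58 -36 5 0 0 1.12; 58 -36 5 0 0 1.12")

```text
time_s: 5.92
eef_pos: [0.443, -0.0268, 0.0631]
eef_rot: [-0.001, 0.979, 0.205, -0.001]
wrist_force: [0.0, 0.0, -1.1]
opening: 0.248
```

Request:
step_arm(targets="0 0 0 0 0 0; 0 0 0 0 0 0")

```text
time_s: 6.18
eef_pos: [0.4443, -0.0278, 0.0641]
eef_rot: [0.0, 0.979, 0.205, -0.0]
wrist_force: [-0.1, -0.0, -0.5]
opening: 0.253
```

Run:
```python
from h import *
from bench import ctrl,optics
o=ctrl.get_obs(); show(o)
c=optics.camera("wrist"); cv2.imwrite("pics/w3.png",c["image"][:,:,::-1])
```

```text
t 6.17 p [ 0.4443 -0.0278  0.0641] yaw 0.4122 z [-1.e-04 -0.e+00 -1.e+00] F [-0.1 -0.  -0.5] open 0.253 q [-0.33  0.13  2.05 -0.    0.96  0.83]
```

View pics/w3.png

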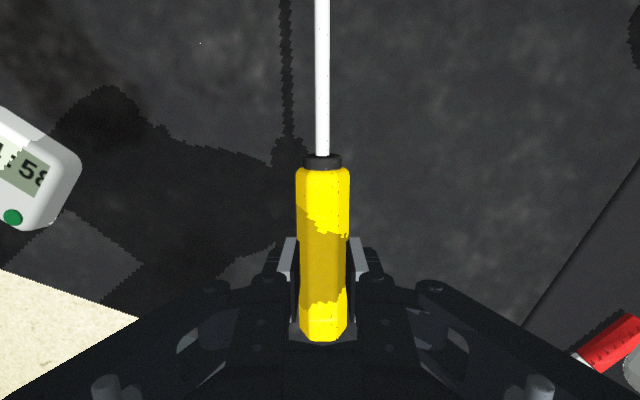

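Request:
step_arm(targets="0 0 -10 0 0.17 0; 0 0 -20 0 0.34 0; 0 0 -20 0 0.51 0; 0 0 -20 0 0.68 0; 0 0 -20 0 0.75 0; 0 0 -20 0 0.75 0; 0 0 -20 0 0.75 0")

```text
time_s: 7.1
eef_pos: [0.444, -0.0283, 0.0841]
eef_rot: [-0.074, 0.911, 0.189, 0.358]
wrist_force: [0.5, 0.2, -0.3]
opening: 0.249
```

Run:
```python
from h import *
from bench import ctrl,optics
o=ctrl.get_obs(); show(o)
for n in ("wrist","top","scene"):
    c=optics.camera(n); cv2.imwrite(f"pics/{n[0]}4.png",c["image"][:,:,::-1]); np.save(f"{n}4.npy",c,allow_pickle=True)
```

```text
t 7.1 p [ 0.444  -0.0283  0.0841] yaw 0.4095 z [ 0.625   0.271  -0.7321] F [ 0.5  0.2 -0.3] open 0.249 q [-0.89 -0.12  2.49  1.05  0.86 -0.49]
```

View pics/w4.png

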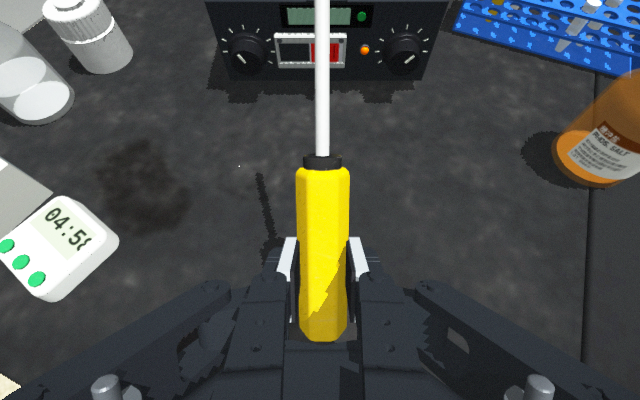

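View pics/t4.png

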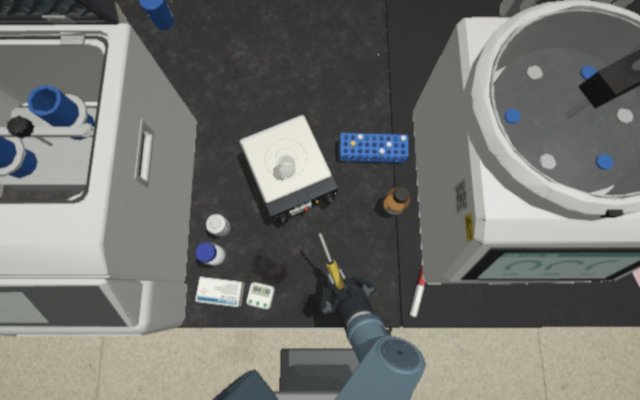

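View pics/s4.png

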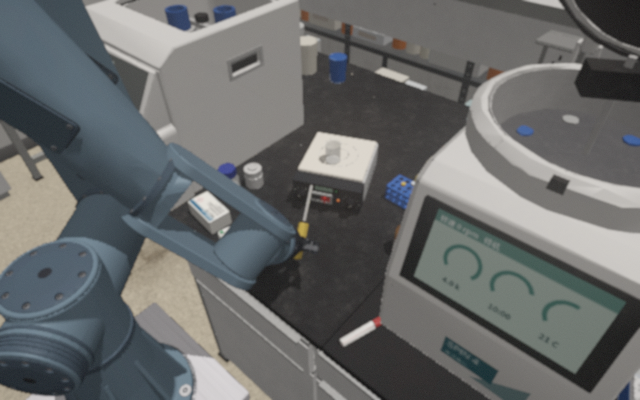

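Run:
```python
import cv2
im=cv2.imread("pics/w4.png")[0:100,200:450]
cv2.imwrite("pics/w4z.png",cv2.resize(im,None,fx=3.2,fy=3.2,interpolation=cv2.INTER_CUBIC))
```

```text
(no output)
```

View pics/w4z.png

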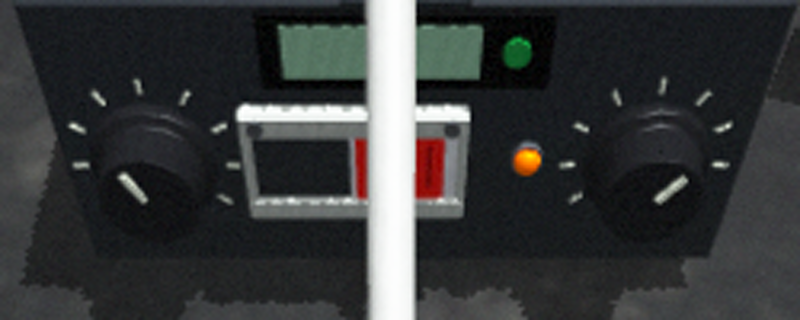

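Run:
```python
from h import *
c=np.load("wrist4.npy",allow_pickle=True).item()
def z(u,v,h): 
    p=onz(c,200+(u+.5)/3.2-.5,(v+.5)/3.2-.5,h); return p
for nm,a,b,h in (("bottom",(95,257),(708,255),0.0),("bottom",(95,257),(708,255),0.008),("knob",(143,192),(658,190),.047),("top",(15,6),(797,6),.104),("top",(15,6),(797,6),.1),("frame top",(237,115),(470,118),.065),("frame top",(237,115),(470,118),.06)):
    A,B=z(*a,h),z(*b,h); d=A-B; print(nm,h,A.round(4),B.round(4),"len",np.linalg.norm(d).round(4),"yaw",np.degrees(np.arctan2(-d[0],d[1])).round(2))
for h in (.046,.048,.050): print("shutter c",z(397.5,169,h).round(4))
print("lamp",z(527,158,.048))
# triangulate red with others
print(c["xyz"])
```

```text
bottom 0.0 [ 0.6018  0.1469 -0.    ] [ 0.6826 -0.0367 -0.    ] len 0.2006 yaw 23.75
bottom 0.008 [0.5949 0.1403 0.008 ] [ 0.6729 -0.037   0.008 ] len 0.1938 yaw 23.75
knob 0.047 [0.588  0.1091 0.047 ] [ 0.6448 -0.0196  0.047 ] len 0.1407 yaw 23.81
top 0.104 [0.5713 0.117  0.104 ] [ 0.639  -0.0388  0.104 ] len 0.1699 yaw 23.49
top 0.1 [0.5765 0.122  0.1   ] [ 0.6463 -0.0385  0.1   ] len 0.1751 yaw 23.49
frame top 0.065 [0.6052 0.0865 0.065 ] [0.6283 0.0304 0.065 ] len 0.0606 yaw 22.35
frame top 0.06 [0.6113 0.0904 0.06  ] [0.635  0.0327 0.06  ] len 0.0624 yaw 22.35
shutter c [0.6254 0.0496 0.046 ]
shutter c [0.623  0.0486 0.048 ]
shutter c [0.6207 0.0476 0.05  ]
lamp [0.64156024 0.01738461 0.048     ]
[ 0.39941146 -0.04708984  0.2348175 ]
```

Run:
```python
from h import *
c=np.load("wrist4.npy",allow_pickle=True).item();t=np.load("top4.npy",allow_pickle=True).item()
s=np.load("scene4.npy",allow_pickle=True).item()
zz=lambda u,v:(200+(u+.5)/3.2-.5,(v+.5)/3.2-.5)
hsv=cv2.cvtColor(c["image"],cv2.COLOR_RGB2HSV)
def cen(c,lo,hi,box):
    m=cv2.inRange(cv2.cvtColor(c["image"],cv2.COLOR_RGB2HSV),lo,hi); x0,y0,x1,y1=box
    p=np.argwhere(m[y0:y1,x0:x1]>0)[:,::-1]+[x0,y0]; print(len(p),p.min(0),p.max(0)); return p.mean(0)
lo,hi=(7,130,110),(20,255,255)
a=cen(c,lo,hi,(350,35,380,60));b=cen(t,lo,hi,(310,195,325,208)); print(a,b)
p=tri([ray(c,*a),ray(t,*b)]);print("lamp",p,proj(c,p)-a,proj(t,p)-b)
sb=cen(s,lo,hi,(325,190,350,210)); p=tri([ray(c,*a),ray(t,*b),ray(s,*sb)]);print("lamp3",p,proj(c,p)-a,proj(t,p)-b,proj(s,p)-sb)
for u0,u1 in ((352,443),): 
  A=onz(c,*zz(u0,169),.048);B=onz(c,*zz(u1,169),.048);print(np.linalg.norm(A-B))
h=np.array([.6257,.0498,.048]);d=np.array([np.cos(.4137),np.sin(.4137),0])
print("top red expect", proj(t,h-d*.009+[0,0,.0085]), proj(s,h-d*.009))
cen(s,(0,120,80),(6,255,255),(310,185,335,210))
```

```text
49 [361  46] [368  54]
5 [316 201] [318 202]
[364.28571429  50.16326531] [316.8 201.4]
lamp [0.63890647 0.01668727 0.04891474] [-0.10373208  0.00061062] [ 0.03186529 -0.01083366]
10 [336 199] [339 201]
lamp3 [0.63903602 0.01666109 0.04945788] [ 0.04723644 -0.6249881 ] [ 0.04125015 -0.10613075] [-0.13458549  0.23490897]
0.02509429477916066
top red expect [305.78276566 208.5171572 ] [324.08682982 200.01604063]
26 [321 197] [328 200]
```

Run:
```python
from h import *
t=np.load("top4.npy",allow_pickle=True).item();s=np.load("scene4.npy",allow_pickle=True).item()
p=np.array([.444,-.0283,.0841]);Rr=rot([-.074,.911,.189,.358])
pred=p+Rr.apply([.135,0,-.0064]); print(pred,proj(t,pred),proj(s,pred))
a=t["image"][222:262,305:345,::-1];b=s["image"][178:218,292:332,::-1]
cv2.imwrite("pics/ts4.png",np.hstack([cv2.resize(q,(390,390),interpolation=cv2.INTER_NEAREST) for q in (a,b)]))
```

```text
[0.53072084 0.00933354 0.18068764] [320.00117602 233.13313456] [311.97396269 184.99379116]
```

View pics/ts4.png

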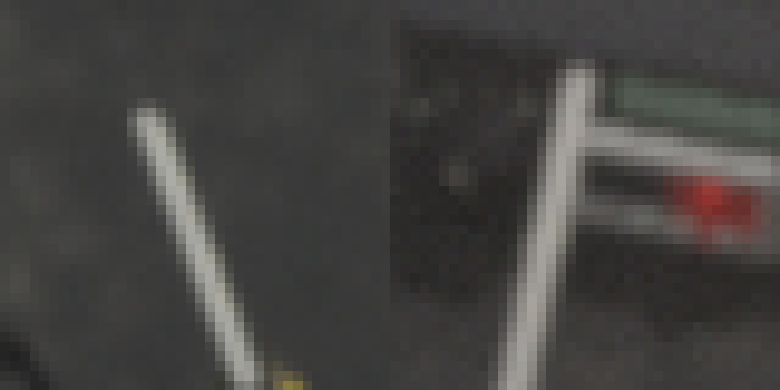

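```bash
cat >> h.py <<'E'
D=np.array([np.cos(.4137),np.sin(.4137),0]);L=np.array([-D[1],D[0],0]);HOLE=np.array([.6266,.0491,0])
def tcp(a,lat,z=.0416): return HOLE-D*(a+.135)+L*lat+[0,0,z]
def where(o):
    X=rot(o["eef_rot"]); t=o["eef_pos"]+X.apply([.135,0,-.0064])-HOLE; print("tip a %.1f lat %.1f z %.1f mm"%(-t@D*1e3,t@L*1e3,t[2]*1e3))
E
python3 - <<'E'
from h import *
from bench import ctrl
o=ctrl.get_obs(); show(o); print(goal(o,tcp(.045,-.010),.4137)); where(o)
E
```

```text
t 7.25 p [ 0.4445 -0.0278  0.0846] yaw 0.4127 z [ 0.6248  0.2718 -0.7319] F [ 0.  -0.1 -0.9] open 0.246 q [-0.89 -0.12  2.49  1.05  0.86 -0.49]
(array([-16.4,  12.7,  43.5]), array([ 0.002, -0.75 , -0.002]))
tip a 103.2 lat 2.7 z 181.2 mm
```

Request:
step_arm(targets="0 0 0 0 -0.17 0; 0 2 0 0 -0.34 0; 0 5 0 0 -0.5 0; -5 8 12 0 -0.65 0; -10 12 28 0 -0.75 0; -16 13 43 0 -0.75 0; -16 13 43 0 -0.75 0; -16 13 43 0 -0.75 0")

```text
time_s: 8.25
eef_pos: [0.4652, -0.0321, 0.0422]
eef_rot: [-0.0, 0.979, 0.204, -0.0]
wrist_force: [0.6, -0.2, -0.7]
opening: 0.25
```

Run:
```python
from h import *
from bench import ctrl,optics
o=ctrl.get_obs(); show(o); print(goal(o,tcp(.0095,-.010),.4137)); where(o)
t=optics.camera("top");s=optics.camera("scene")
a=t["image"][185:245,285:345,::-1];b=s["image"][180:240,295:355,::-1]
cv2.imwrite("pics/ts5.png",np.hstack([cv2.resize(q,(390,390),interpolation=cv2.INTER_NEAREST) for q in (a,b)]))
```

```text
t 8.25 p [ 0.4652 -0.0321  0.0422] yaw 0.4112 z [-0.e+00  1.e-04 -1.e+00] F [ 0.6 -0.2 -0.7] open 0.25 q [-0.32  0.22  2.01  0.    0.92  0.84]
(array([35.9,  0.4,  0.6]), array([-0.   ,  0.   , -0.002]))
tip a 45.4 lat -9.8 z 48.6 mm
```

View pics/ts5.png

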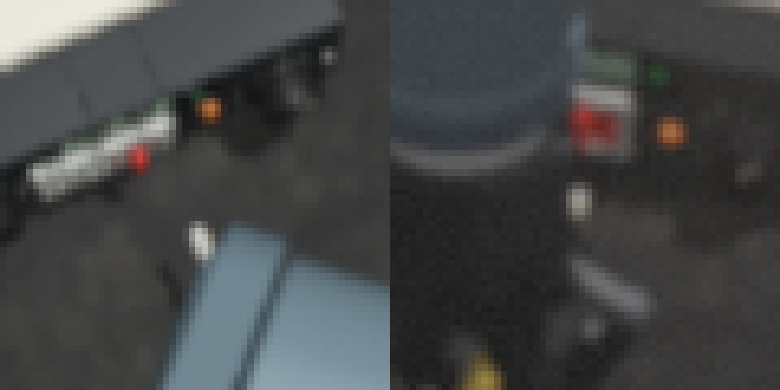

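Request:
step_arm(targets="10 0 0 0 0 0; 20 0 0 0 0 0; 28 0 0 0 0 0; 36 0 0 0 0 0; 36 0 0 0 0 0; 36 0 0 0 0 0")

```text
time_s: 9.1
eef_pos: [0.4982, -0.0179, 0.0417]
eef_rot: [-0.0, 0.979, 0.204, -0.0]
wrist_force: [0.1, 0.5, -0.9]
opening: 0.247
```

Run:
```python
from h import *
from bench import ctrl,optics
o=ctrl.get_obs(); show(o); where(o)
t=optics.camera("top");s=optics.camera("scene")
X=rot(o["eef_rot"]); tip=o["eef_pos"]+X.apply([.135,0,-.0064]); print(proj(t,tip),proj(s,tip))
a=t["image"][185:245,285:345,::-1];b=s["image"][180:240,295:355,::-1]
cv2.imwrite("pics/ts6.png",np.hstack([cv2.resize(q,(390,390),interpolation=cv2.INTER_NEAREST) for q in (a,b)]))
```

```text
t 9.1 p [ 0.4982 -0.0179  0.0417] yaw 0.411 z [-7.e-04  1.e-04 -1.e+00] F [ 0.1  0.5 -0.9] open 0.247 q [-0.27  0.28  1.93 -0.    0.94  0.89]
tip a 9.5 lat -10.1 z 48.0 mm
[309.64074656 207.58449342] [328.04437919 200.78193559]
```

View pics/ts6.png

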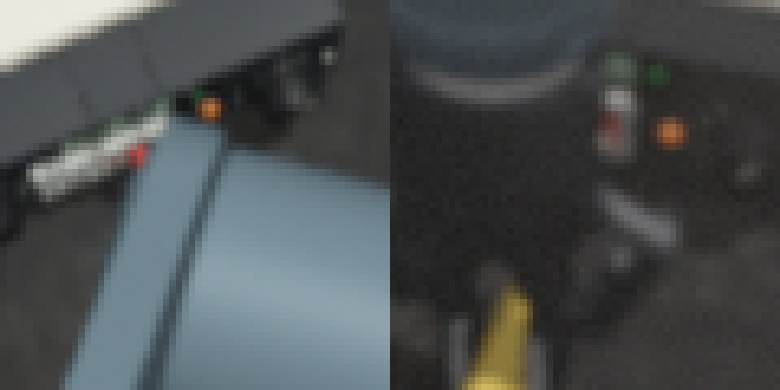

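Request:
step_arm(targets="0 -4 0 0 0 0; 0 -8 0 0 0 0; 0 -12 0 0 0 0; 0 -16 0 0 0 0; 0 -20 0 0 0 0; 0 -24 0 0 0 0; 0 -27 0 0 0 0; 0 -29 0 0 0 0")

```text
time_s: 10.2
eef_pos: [0.4869, 0.0088, 0.0419]
eef_rot: [0.0, 0.979, 0.204, -0.0]
wrist_force: [-1.0, -1.0, -1.0]
opening: 0.251
```

Run:
```python
from h import *
from bench import ctrl,optics
o=ctrl.get_obs(); show(o); where(o)
t=optics.camera("top");s=optics.camera("scene")
a=t["image"][185:245,265:325,::-1];b=s["image"][180:240,295:355,::-1]
cv2.imwrite("pics/ts7.png",np.hstack([cv2.resize(q,(390,390),interpolation=cv2.INTER_NEAREST) for q in (a,b)]))
```

```text
t 10.2 p [0.4869 0.0088 0.0419] yaw 0.411 z [ 0. -0. -1.] F [-1. -1. -1.] open 0.251 q [-0.23  0.26  1.96 -0.    0.93  0.93]
tip a 9.2 lat 18.9 z 48.3 mm
```

View pics/ts7.png

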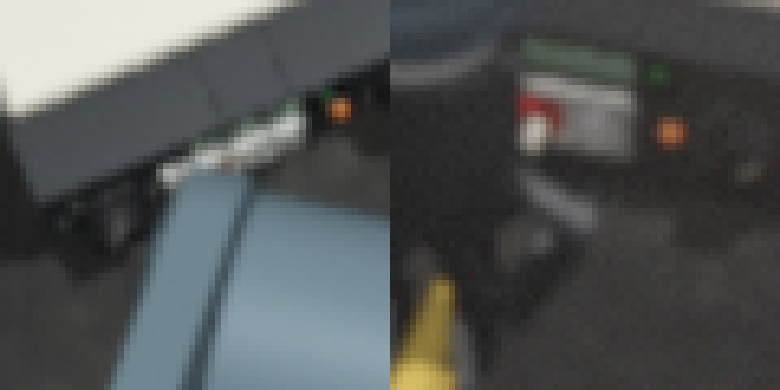

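Request:
step_arm(targets="0 -1 0 0 0 0; 0 -2 0 0 0 0; 0 -2.5 0 0 0 0; 0 -3 0 0 0 0; 0 -3 0 0 0 0")

```text
time_s: 10.92
eef_pos: [0.4859, 0.0111, 0.042]
eef_rot: [0.0, 0.979, 0.204, 0.0]
wrist_force: [0.3, -2.3, -1.5]
opening: 0.245
```

Run:
```python
from h import *
from bench import ctrl
o=ctrl.get_obs(); show(o); where(o); print("lat F",o["wrist_force"]@L, "dep",o["wrist_force"]@D,o["torque"])
```

```text
t 10.93 p [0.4859 0.0111 0.042 ] yaw 0.4105 z [ 3.e-04 -2.e-04 -1.e+00] F [ 0.3 -2.3 -1.5] open 0.245 q [-0.22  0.26  1.96 -0.    0.93  0.94]
tip a 9.1 lat 21.4 z 48.4 mm
lat F -2.172260252569513 dep -0.6711768688838242 [-0.58875828 -0.06770667 -0.41951287]
```

Request:
step_arm(targets="0 -0.7 0 0 0 0; 0 -1.4 0 0 0 0; 0 -2 0 0 0 0; 0 -2 0 0 0 0")

```text
time_s: 11.42
eef_pos: [0.4852, 0.0128, 0.0421]
eef_rot: [0.0, 0.979, 0.204, 0.0]
wrist_force: [1.4, -5.8, -0.2]
opening: 0.249
```

Run:
```python
from h import *
from bench import ctrl
o=ctrl.get_obs(); show(o); where(o); print("lat F",o["wrist_force"]@L, "dep",o["wrist_force"]@D,o["torque"])
```

```text
t 11.43 p [0.4852 0.0128 0.0421] yaw 0.4102 z [ 6.e-04 -6.e-04 -1.e+00] F [ 1.4 -5.8 -0.2] open 0.249 q [-0.22  0.25  1.96 -0.    0.93  0.94]
tip a 9.1 lat 23.1 z 48.5 mm
lat F -5.872554406386841 dep -1.0627995059309807 [-1.00687123 -0.12347168 -0.72153486]
```

Request:
step_arm(targets="0 4 0 0 0 0; -10 8 0 0 0 0; -30 14 0 0 0 0; -60 20 -15 0 0.16 0; -85 22 -30 0 0.32 0; -100 22 -40 0 0.48 0; -100 22 -40 0 0.64 0; -100 22 -40 0 0.75 0")

```text
time_s: 12.42
eef_pos: [0.4002, -0.0448, 0.0801]
eef_rot: [-0.075, 0.919, 0.193, 0.335]
wrist_force: [-0.4, 1.2, -1.7]
opening: 0.249
```

Request:
step_arm(targets="0 12 0 0 0 0; 0 12 0 0 0 0; 0 12 0 0 0 0")

```text
time_s: 12.8
eef_pos: [0.4055, -0.0552, 0.0795]
eef_rot: [-0.077, 0.92, 0.194, 0.331]
wrist_force: [-0.2, 0.1, -0.6]
opening: 0.253
```

Run:
```python
from h import *
from bench import ctrl,optics
o=ctrl.get_obs(); show(o); where(o)
c=optics.camera("wrist"); cv2.imwrite("pics/w8.png",c["image"][:,:,::-1]); np.save("wrist8.npy",c,allow_pickle=True)
t=optics.camera("top");s=optics.camera("scene"); np.save("top8.npy",t,allow_pickle=True); np.save("scene8.npy",s,allow_pickle=True)
X=rot(o["eef_rot"]); tip=o["eef_pos"]+X.apply([.135,0,-.0064]); pt,ps=proj(t,tip),proj(s,tip); print(pt,ps)
i,j=pt.astype(int)-20;k,l=ps.astype(int)-20; print(i,j,k,l)
a=t["image"][j:j+40,i:i+40,::-1];b=s["image"][l:l+40,k:k+40,::-1]
cv2.imwrite("pics/ts8.png",np.hstack([cv2.resize(q,(390,390),interpolation=cv2.INTER_NEAREST) for q in (a,b)]))
im=cv2.imread("pics/w8.png")[0:130,200:450]
cv2.imwrite("pics/w8z.png",cv2.resize(im,None,fx=3.2,fy=3.2,interpolation=cv2.INTER_CUBIC))
```

```text
t 12.8 p [ 0.4055 -0.0552  0.0795] yaw 0.4088 z [ 0.5796  0.2709 -0.7685] F [-0.2  0.1 -0.6] open 0.253 q [-1.04 -0.17  2.51  0.9   0.95 -0.48]
tip a 144.7 lat -7.2 z 170.8 mm
[330.85824901 248.25902792] [310.54366125 200.40311065]
310 228 290 180
```

View pics/w8z.png

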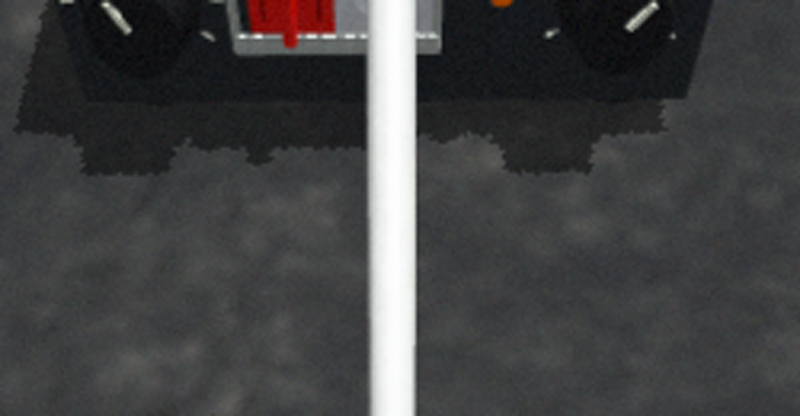

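View pics/ts8.png

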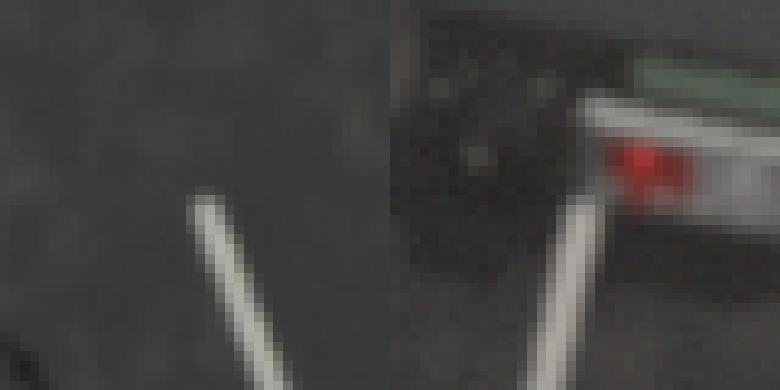

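Run:
```python
from h import *
from bench import ctrl
o=ctrl.get_obs(); X=rot(o["eef_rot"]); print(X.inv().apply(np.array([.452,-.053,.085])-o["eef_pos"])*1000)
```

```text
[37.04884334 17.48285364 23.22378782]
```

Request:
step_arm(targets="18 8 11 0 0.03 0; 37 17 23 0 0.06 0; 37 17 23 0 0.06 0; 37 17 23 0 0.06 0")

```text
time_s: 13.45
eef_pos: [0.4508, -0.0527, 0.0847]
eef_rot: [-0.084, 0.91, 0.191, 0.359]
wrist_force: [1.2, 0.5, -0.8]
opening: 0.248
```

Run:
```python
from h import *
from bench import ctrl,optics
o=ctrl.get_obs(); show(o); where(o)
c=optics.camera("wrist"); cv2.imwrite("pics/w9.png",c["image"][:,:,::-1]); np.save("wrist9.npy",c,allow_pickle=True)
im=c["image"][0:100,170:350,::-1]
cv2.imwrite("pics/w9z.png",cv2.resize(im,None,fx=4.4,fy=4.4,interpolation=cv2.INTER_CUBIC))
print(proj(c,HOLE+[0,0,.048]))
```

```text
t 13.45 p [ 0.4508 -0.0527  0.0847] yaw 0.4058 z [ 0.621   0.2891 -0.7285] F [ 1.2  0.5 -0.8] open 0.248 q [-0.94 -0.05  2.44  1.03  0.9  -0.52]
tip a 107.9 lat -23.4 z 181.8 mm
[299.88472295  49.19240541]
```

View pics/w9z.png

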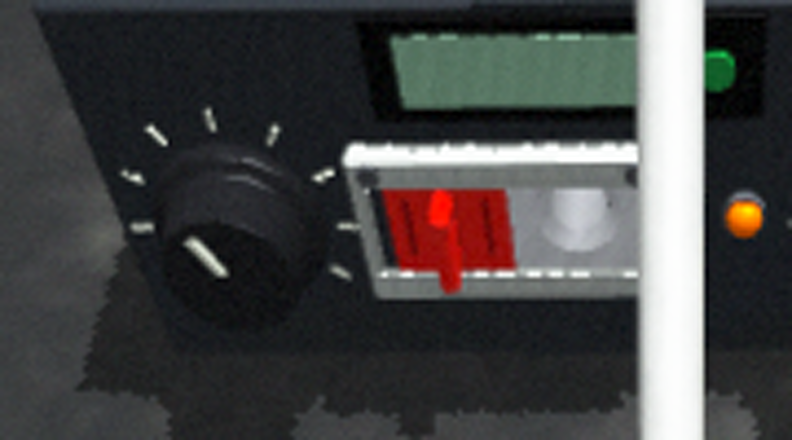

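The shutter is at the left stop and the hole is open, centred at about px (301.6,49.6) against a predicted (299.9,49.2). That is about 1.5 mm off. The contact at the stop gave about 0.2 mm, so I'm aiming 0.5 mm to the right.

Run:
```python
from h import *
from bench import ctrl
o=ctrl.get_obs(); print(goal(o,tcp(.035,-.0005),.4137))
```

```text
(array([ -6.4, -21.5,  53.7]), array([-0.016, -0.755, -0.   ]))
```

Request:
step_arm(targets="0 0 0 0 -0.17 0; 0 -5 0 0 -0.34 0; 0 -10 5 -0.01 -0.5 0; -2 -15 20 -0.01 -0.66 0; -4 -20 38 -0.016 -0.755 0; -6 -21.5 54 -0.016 -0.755 0; -6 -21.5 54 -0.016 -0.755 0; -6 -21.5 54 -0.016 -0.755 0")

```text
time_s: 14.5
eef_pos: [0.4714, -0.0207, 0.0422]
eef_rot: [0.0, 0.979, 0.204, 0.0]
wrist_force: [-0.5, 0.1, -0.6]
opening: 0.251
```

Request:
step_arm(targets="0 0 0 0 0 0; 0 0 0 0 0 0")

```text
time_s: 14.75
eef_pos: [0.4722, -0.0209, 0.0426]
eef_rot: [0.0, 0.979, 0.204, 0.001]
wrist_force: [-0.1, -0.6, -0.2]
opening: 0.246
```

Run:
```python
from h import *
from bench import ctrl,optics
o=ctrl.get_obs(); show(o);where(o); print(goal(o,tcp(0,-.0005),.4137))
t=optics.camera("top");s=optics.camera("scene")
X=rot(o["eef_rot"]); tip=o["eef_pos"]+X.apply([.135,0,-.0064]); print(proj(t,tip),proj(s,tip))
a=t["image"][185:245,285:345,::-1];b=s["image"][180:240,295:355,::-1]
cv2.imwrite("pics/ts10.png",np.hstack([cv2.resize(q,(390,390),interpolation=cv2.INTER_NEAREST) for q in (a,b)]))
```

```text
t 14.75 p [ 0.4722 -0.0209  0.0426] yaw 0.4108 z [ 1.7e-03 -5.0e-04 -1.0e+00] F [-0.1 -0.6 -0.2] open 0.246 q [-0.3   0.23  1.99 -0.    0.92  0.86]
tip a 34.5 lat -2.5 z 49.1 mm
(array([34.5, -1.7,  1. ]), array([ 0.001, -0.001, -0.003]))
[310.75795106 216.95150563] [322.66871164 206.14346509]
```

View pics/ts10.png

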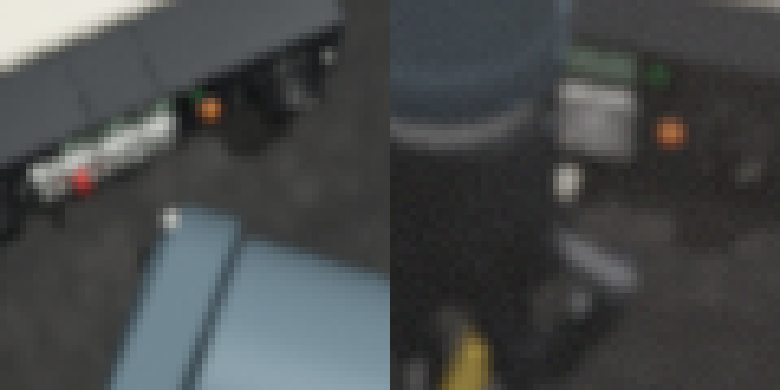

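Request:
step_arm(targets="6 -1 0.5 0 0 0; 14 -1.6 1 0 0 0; 22 -1.7 1 0 0 0; 29 -1.7 1 0 0 0; 35 -1.7 1 0 0 0; 38 -1.7 1 0 0 0; 41 -1.7 1 0 0 0; 43 -1.7 1 0 0 0")

```text
time_s: 15.85
eef_pos: [0.511, -0.0014, 0.0409]
eef_rot: [0.0, 0.979, 0.205, 0.0]
wrist_force: [0.1, -0.6, -0.1]
opening: 0.246
```

Run:
```python
from h import *
from bench import ctrl
o=ctrl.get_obs(); show(o);where(o); F=o["wrist_force"]; print("F d,l,z",F@D,F@L,F[2]); print(goal(o,tcp(-.020,-.0005),.4137))
```

```text
t 15.85 p [ 0.511  -0.0014  0.0409] yaw 0.4121 z [ 5.e-04 -2.e-04 -1.e+00] F [ 0.1 -0.6 -0.1] open 0.246 q [-0.24  0.3   1.9  -0.    0.94  0.92]
tip a -8.9 lat 0.0 z 47.4 mm
F d,l,z -0.122994029251868 -0.5916757943685529 -0.10641868103970187
(array([11.1,  0.7, -0.6]), array([ 0.   , -0.   , -0.002]))
```

Tip is 9 mm inside with no contact force. Continuing.

Request:
step_arm(targets="3 0.3 -0.5 0 0 0; 6 0.5 -0.6 0 0 0; 9 0.5 -0.6 0 0 0; 11 0.5 -0.6 0 0 0; 11 0.5 -0.6 0 0 0")

```text
time_s: 16.48
eef_pos: [0.5213, 0.0026, 0.0415]
eef_rot: [0.0, 0.979, 0.205, 0.0]
wrist_force: [0.4, -0.3, -0.6]
opening: 0.245
```

Run:
```python
from h import *
from bench import ctrl
o=ctrl.get_obs(); show(o);where(o); F=o["wrist_force"]; print("F d,l,z",F@D,F@L,F[2],o["torque"])
```

```text
t 16.48 p [0.5213 0.0026 0.0415] yaw 0.4124 z [ 6.e-04 -2.e-04 -1.e+00] F [ 0.4 -0.3 -0.6] open 0.245 q [-0.22  0.32  1.87 -0.    0.95  0.94]
tip a -19.9 lat -0.5 z 48.0 mm
F d,l,z 0.22351568019136445 -0.4205492260257947 -0.6318684226698132 [0.00409443 0.00785138 0.0539774 ]
```

Request:
step_arm(targets="1 0 0 0 0 0; 2 0 0 0 0 0; 3 0 0 0 0 0; 4 0 0 0 0 0; 4 0 0 0 0 0")

```text
time_s: 17.1
eef_pos: [0.525, 0.0041, 0.0416]
eef_rot: [0.0, 0.979, 0.205, 0.0]
wrist_force: [0.0, -0.6, -0.2]
opening: 0.25
```

```bash
cat > f.py <<'E'
from h import *
from bench import ctrl
o=ctrl.get_obs(); show(o);where(o); F=o["wrist_force"]; print("F d,l,z",(F@D).round(2),(F@L).round(2),F[2].round(2),o["torque"].round(2))
E
python3 f.py
```

```text
t 17.1 p [0.525  0.0041 0.0416] yaw 0.4122 z [ 7.e-04 -2.e-04 -1.e+00] F [ 0.  -0.6 -0.2] open 0.25 q [-0.22  0.33  1.86 -0.    0.95  0.94]
tip a -23.9 lat -0.5 z 48.0 mm
F d,l,z -0.21 -0.58 -0.23 [ 0.03  0.01 -0.02]
```

Request:
step_arm(targets="1 0 0 0 0 0; 2 0 0 0 0 0; 2 0 0 0 0 0")

```text
time_s: 17.48
eef_pos: [0.5263, 0.0049, 0.0413]
eef_rot: [0.0, 0.979, 0.205, -0.0]
wrist_force: [-1.8, -0.6, 0.2]
opening: 0.249
```

```bash
python3 f.py
```

```text
t 17.48 p [0.5263 0.0049 0.0413] yaw 0.4123 z [-5.e-04 -2.e-04 -1.e+00] F [-1.8 -0.6  0.2] open 0.249 q [-0.22  0.33  1.86 -0.    0.95  0.94]
tip a -25.3 lat -0.3 z 47.6 mm
F d,l,z -1.86 0.12 0.16 [-0.19  0.41 -0.06]
```

Request:
step_arm(targets="1 0 0 0 0 0; 2 0 0 0 0 0; 3 0 0 0 0 0; 4 0 0 0 0 0; 4 0 0 0 0 0")

```text
time_s: 18.1
eef_pos: [0.5299, 0.0065, 0.0413]
eef_rot: [0.0, 0.979, 0.205, -0.0]
wrist_force: [-4.4, -1.6, -0.2]
opening: 0.249
```

```bash
python3 f.py
```

```text
t 18.1 p [0.5299 0.0065 0.0413] yaw 0.4123 z [-7.e-04 -3.e-04 -1.e+00] F [-4.4 -1.6 -0.2] open 0.249 q [-0.21  0.34  1.85 -0.    0.96  0.95]
tip a -29.3 lat -0.3 z 47.6 mm
F d,l,z -4.69 0.29 -0.24 [-0.38  0.81 -0.05]
```

Request:
step_arm(targets="1 0 0 0 0 0; 2 0 0 0 0 0; 2 0 0 0 0 0; 2 0 0 0 0 0")

```text
time_s: 18.6
eef_pos: [0.531, 0.0072, 0.041]
eef_rot: [-0.0, 0.979, 0.205, -0.001]
wrist_force: [-6.4, -3.5, -0.7]
opening: 0.25
```

```bash
python3 f.py
```

```text
t 18.6 p [0.531  0.0072 0.041 ] yaw 0.4123 z [-2.3e-03 -3.0e-04 -1.0e+00] F [-6.4 -3.5 -0.7] open 0.25 q [-0.21  0.34  1.84 -0.    0.96  0.95]
tip a -30.6 lat -0.1 z 47.1 mm
F d,l,z -7.22 -0.63 -0.69 [-0.51  1.03 -0.13]
```

Request:
step_arm(targets="0.5 0 0 0 0 0; 1 0 0 0 0 0; 1.5 0 0 0 0 0; 1.5 0 0 0 0 0; 1.5 0 0 0 0 0")

```text
time_s: 19.23
eef_pos: [0.531, 0.0075, 0.0404]
eef_rot: [-0.0, 0.979, 0.205, -0.003]
wrist_force: [-10.5, -5.1, 0.8]
opening: 0.251
```

```bash
python3 f.py
```

```text
t 19.23 p [0.531  0.0075 0.0404] yaw 0.4123 z [-5.3e-03 -6.0e-04 -1.0e+00] F [-10.5  -5.1   0.8] open 0.251 q [-0.21  0.35  1.84 -0.    0.96  0.95]
tip a -30.8 lat 0.2 z 46.2 mm
F d,l,z -11.68 -0.41 0.77 [-0.9   1.58 -0.07]
```

Request:
step_arm(targets="0 0 0 0 0 0; 0 0 0 0 0 0; 0 0 0 0 0 0; 0 0 0 0 0 0; 0 0 0 0 0 0; 0 0 0 0 0 0; 0 0 0 0 0 0; 0 0 0 0 0 0")

```text
time_s: 20.23
eef_pos: [0.531, 0.0076, 0.0405]
eef_rot: [-0.0, 0.979, 0.205, -0.003]
wrist_force: [-10.2, -5.7, 0.2]
opening: 0.252
```

```bash
python3 f.py
python3 - <<'E'
from h import *
from bench import optics
t=optics.camera("top");s=optics.camera("scene");w=optics.camera("wrist")
a=t["image"][110:320,180:440,::-1];b=s["image"][110:320,180:440,::-1]
cv2.imwrite("pics/e.png",np.hstack([cv2.resize(q,(400,323),interpolation=cv2.INTER_CUBIC) for q in (a,b)]))
cv2.imwrite("pics/ew.png",w["image"][:,:,::-1])
E
```

```text
t 20.23 p [0.531  0.0076 0.0405] yaw 0.4123 z [-5.2e-03 -6.0e-04 -1.0e+00] F [-10.2  -5.7   0.2] open 0.252 q [-0.21  0.35  1.84 -0.    0.96  0.95]
tip a -30.8 lat 0.2 z 46.2 mm
F d,l,z -11.59 -1.12 0.19 [-0.86  1.6  -0.15]
```

View pics/e.png

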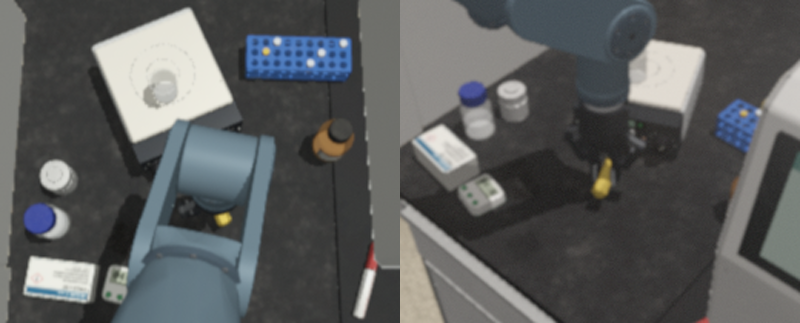

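View pics/ew.png

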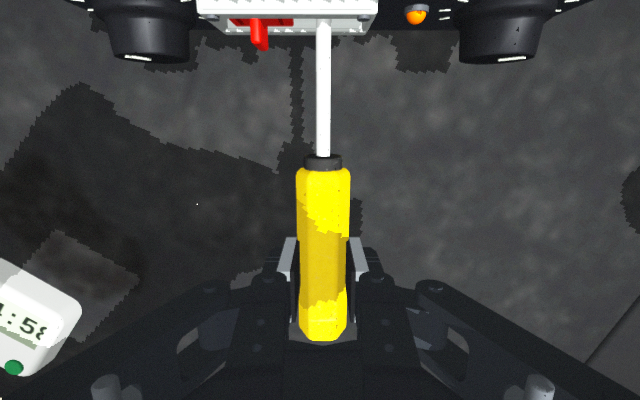

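The wrist view shows the blade entering the port at about (323,25), with the red rib to its left at (258,30). The other objects are where they were, and the force is holding steady at 11.6 N against the stop.

```bash
python3 -c "
from bench import ticket
print(ticket.hand_in())"
```

```text
the job is handed in; nothing more can be done
None
```

The job is handed in, with the yellow screwdriver still in the gripper and its blade holding the reset button fully in. I gripped it by the handle, slid the red shutter to its left stop, put the blade into the hole and pressed. The last state reading before hand-in was at 20.2 s of the 45 s.

**Shutter:** At the end of the slide the sideways force rose to 5.9 N against about 1 N friction, where the stop was expected. The wrist camera then showed the hole clear, with the shutter about 25 mm along; it should be 26 mm, which is within my pixel error.

**Button:** The force along the hole rose from about 2 N to about 7 N over roughly 6 mm. It then climbed to 11.7 N with only 0.2 mm more travel, so the button is against its stop. It held at about 11.6 N over a further second.

**Other things:** In the last top and scene pictures the beaker, bottles, rack, carton and timer looked unmoved. The highest wrist force I read was about 12 N.

**Disagreements:**
- The hole lay about 3 mm deeper than I had estimated from the cameras, so I judged contact by force instead.
- The wrist camera put the hole about 1.5 mm to the right of my estimate, while the shutter contact suggested 0.2 mm. I aimed 0.5 mm to the right, and the blade went in without side contact.
- Under load the tool tipped by about 0.3° and the tip sank nearly 2 mm. That is inside the bore's clearance, and it was steady.

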